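Put the stacking desk organiser back together

ROBOT

A 6-joint arm with a two-finger parallel gripper is mounted at the origin on a cart in front of the work surface, level with it; the furniture and walls round the work are solid. World frame = base frame: x ahead of the robot, y to its left, z up, the work surface at z = 0. Lengths are in m, angles in degrees, forces in N, time in s.
With the tool pointing down it reaches from about 0.4 to 0.825 m from the base axis. Payload 7 kg.
Tool frame: the origin (TCP) lies between the finger pads; the fingertips stand 14 mm ahead of it and the grasp point (between the pads) lies 5 mm behind it; z points along the fingers, y is the line along which they close (so a half turn about z gives the same grasp; the last joint's range is limited). The gripper opens to 88 mm and grips with 3 to 60 N. Pads are 19 mm wide; open, the fingers measure 130 mm over their backs; the gripper's body (78 mm by 193 mm) begins 47 mm behind the grasp point.
Start: joints at [-49.326, 20.546, 0.682, 0, -70.136, -16.507], TCP at [0.276, -0.616, 0.241] pointing down, gripper open.
Joint ranges: [-176.03, 176.03], [-82.01, 121.73], [-58.28, 71.71], [-173.87, 95.51], [-174.79, -0.11], [-173.66, 173.66]. Speed limits (degrees/s): [136.94, 136.94, 172.46, 180, 180, 180].

INTERFACE

Orientations are given as [roll, pitch, yaw] about the fixed x, y, z axes, in that order (R = Rz(yaw) Ry(pitch) Rx(roll)).
In Python, from plant import status, cams, job gives the robot as it stands. The module is installed in compiled form; this text tells all that it offers.
- The arm moves only by the tool step_arm, never from a script. Its arguments are lists of equal length, an entry for each row: "xyz": the shift along the tool's x, y, z each as a share of 20 cm, from -1 to 1, a list of three; "yaw": the turn about the tool's z as a share of 360 degrees, from -1 to 1; "claw": the closure, from -1 (fully open) to 1 (shut). A call has 1 to 20 rows; each row is the pose to reach, as a shift and turn from the pose commanded when the call began, along the tool's axes at that moment, turning the shorter way round; what a row does not reach only later rows make up. A row lasts 1/12 s, in which the tool goes at most 41.7 mm and 7.16 degrees, less where a joint would pass 70% of its speed; a pose out of reach is approached as far as the arm can. A call with a number of a shift or a turn outside -1 to 1 is refused whole. A call with a gripper value outside its range is refused whole. The fingers move at their own pace and stop on an object; "grip_force" is the grip in N (left out, the last holds). Time passes only in rows, so rows that repeat a pose let the fingers close. It gives the time, the measured TCP pose, the force, the opening and the grip force at its end, in the units of the state.
- status.get_state(): the state, without advancing time (a new reading comes with each control period).
- cams.capture(name): name is "scene" or "top" or "wrist"; returns (picture, depth): 420x560x3 uint8, blue, green, red; 420x560 float32, m along the optical axis (not along the pixel's ray), 0 where there is no reading.
- cams.calibration(name): a dict with "mtx" (3x3 intrinsics, pixels), "camera_from_world" (4x4, takes a point from world to camera coordinates); the wrist camera has in their place "T_tool_cam" (4x4, takes a point from camera to tool coordinates, whose origin is the TCP and whose axes are the flange's). Camera axes: x right, y down, z forward; pixel columns grow to the right and rows downward; lengths in m; the calibration is good to about 2 mm. A picture is of the moment at which its call begins: read the wrist's pose just before it. calibration takes no time and is no camera call.
- job.close_job(): hands the job in; it is judged then, once.
The state is a dict: "time_s": time; "joints": joint angles; "qd": joint speeds; "joint_torque": joint torques, N m; "tcp_pos": TCP position; "eef_rot": TCP orientation; "contact_force": force on the tool from outside, world axes, zero at the start; "moment": the same for the moment, N m; "gripper_width": finger opening in m; "gripper_force": force on a finger pad.
Only numpy, scipy, OpenCV 4.12 (cv2) and the standard library are available. Lean on these libraries where they do the work, as an engineer would, in place of code of your own. Each camera call takes 0.05 s, during which the arm holds its last target. There are 200 camera calls.

TASK

Put the desk organiser back together on its cork-topped wooden stand: the undivided tray goes at the bottom, the two-compartment tray on it, the three-compartment tray on that, and the lid (it lies on the book) on top. Each piece should sit flat and squarely, its sides in line with those of the piece below; leave the other things on the desk where they are.

Things in the scene. Friction and masses are not known exactly. Their poses are not given: they have to be found in the camera images.
- tray_plain: Open-topped pale wooden tray, flat-bottomed, 60 mm wide (x) and 110 mm long (y), walls and floor 4 mm thick, lined with grey felt, a small brass label frame on each short end. This one has a single undivided compartment and is 42 mm high. Origin: centre of its underside; z up, x across its width, y along its length; a half turn makes no difference to its use.
- tray_two: Open-topped pale wooden tray, flat-bottomed, 60 mm wide (x) and 110 mm long (y), walls and floor 4 mm thick, lined with grey felt, a small brass label frame on each short end. This one has one cross wall halfway along, making two compartments, and is 36 mm high. Origin: centre of its underside; z up, x across its width, y along its length; a half turn makes no difference to its use.
- tray_three: Open-topped pale wooden tray, flat-bottomed, 60 mm wide (x) and 110 mm long (y), walls and floor 4 mm thick, lined with grey felt, a small brass label frame on each short end. This one has two cross walls, making three compartments, and is 30 mm high. Origin: centre of its underside; z up, x across its width, y along its length; a half turn makes no difference to its use.
- lid: Flat pale wooden board 60 mm wide (x), 110 mm long (y), 10 mm thick, with a darker bar handle on the middle of its top: 14 mm wide (x), 44 mm long (y), rising 18 mm above the board (28 mm above the underside). It starts lying on a small tan leather book that lies flat, fixed to the desk, 105 x 150 mm and 20 mm high. Origin: centre of its underside; z up, x across its width, y along its length; a half turn makes no difference to its use.
- stand: Low brown wooden board 84 mm wide (x), 134 mm long (y), 10 mm high, fixed to the desk, with a cork field of 62 x 112 mm in the middle of its top, on which the stack is built with the trays' length along the stand's length. Origin: centre of its underside; z up, x across its width, y along its length; a half turn makes no difference to its use.
- book: Small tan leather book lying flat, 105 mm (x) x 150 mm (y) x 20 mm high, fixed to the desk; the lid starts on it. Origin: centre of its underside. (Nearby obstacle: a fixed monitor at the right; its panel, 100 to 430 mm above the desk, runs from about x = 0.38, y = -0.53 to x = 0.63, y = -0.93 in the world; an arm starting beside it must draw back before it swings to the middle.)
- ink_bottle: Bystander: square dark blue ink bottle with a black cap, 53 x 52 mm, 64 mm high, loose. Origin: centre of its underside.
- rubber_stamp: Bystander: wooden hand stamp standing upright, 30 x 46 mm, 78 mm high, loose. Origin: centre of its underside.
- desk_clock: Bystander: small round brass desk clock, 26 mm thick (x), 68 mm wide (y), 72 mm high, loose. Origin: centre of its underside.
- mouse: Bystander: pale computer mouse, 108 mm long (x), 58 mm wide (y), 32 mm high, loose. Origin: centre of its underside.
Things that resemble listed ones, but are neither listed nor needed, are in the scene too. Leave any red look-alike of the lid alone.

How it is judged (in metres and radians):
At the end, for the whole second after the job is handed in: On the stand, from below: undivided, two- and three-compartment tray, lid; each centred within 10 mm on the piece below, its underside within 4 mm of that piece's top, its length in line to 0.2 rad (either way round), upright to 0.06 rad, at rest (horizontal distance between tray_plain and stand below 0.01 m and z of tray_plain in the frame of stand between 0.006 and 0.014 m and angle between the x axis of tray_plain and the x axis of stand, either way round below 0.2 rad and angle between each of tray_plain, tray_two, tray_three, lid's own z axis and vertical below 0.06 rad and linear speed of each of tray_plain, tray_two, tray_three, lid below 0.02 m/s and horizontal distance between tray_two and tray_plain below 0.01 m and z of tray_two in the frame of tray_plain between 0.038 and 0.046 m and angle between the x axis of tray_two and the x axis of tray_plain, either way round below 0.2 rad and horizontal distance between tray_three and tray_two below 0.01 m and z of tray_three in the frame of tray_two between 0.032 and 0.04 m and angle between the x axis of tray_three and the x axis of tray_two, either way round below 0.2 rad and horizontal distance between lid and tray_three below 0.01 m and z of lid in the frame of tray_three between 0.026 and 0.034 m and angle between the x axis of lid and the x axis of tray_three, either way round below 0.2 rad); the robot touches nothing.
It fails at once if the ink bottle is pushed more than 30 mm from its place or tipped over (distance of ink_bottle from where it was at the start of the episode above 0.03 m or angle between ink_bottle's own z axis and vertical above 0.5 rad).
It fails at once if the rubber stamp is pushed more than 30 mm from its place or tipped over (distance of rubber_stamp from where it was at the start of the episode above 0.03 m or angle between rubber_stamp's own z axis and vertical above 0.5 rad).
It fails at once if the desk clock is pushed more than 30 mm from its place or tipped over (distance of desk_clock from where it was at the start of the episode above 0.03 m or angle between desk_clock's own z axis and vertical above 0.5 rad).
It fails at once if the computer mouse is pushed more than 30 mm from its place or tipped over (distance of mouse from where it was at the start of the episode above 0.03 m or angle between mouse's own z axis and vertical above 0.5 rad).
It also fails if it takes over 128 s, if anything falls off the work surface, if the arm or the gripper's body presses on something with over 40 N, if the wrist force passes 120 N, or if a joint passes its speed limit or range.

## Working session

There is one attempt and no reset: what is moved stays moved. The work goes in short steps, Python scripts to look and compute and a tool call to move; the robot and the scene stay as the last step left them, time stands still between calls to the robot, and variables do not carry over. Pictures are saved under pics/ and viewed, at most 14 in all, crops included, and the job is handed in when it is done.

Besides the shell and the picture viewer there is one more tool, called after ">>>" as name(argument=value, ...), one argument or row to a line, values as JSON. step_arm: Moves the arm, as the interface text tells. Shift numbers are shares of 20 cm and turn numbers shares of 360 degrees, none past 1 either way. Its arguments: {"type":"object","properties":{"xyz":{"type":"array"},"yaw":{"type":"array"},"claw":{"type":"array"},"grip_force":{"type":"number"}},"required":["xyz","yaw","claw"]}

```bash
mkdir -p pics
cat > h.py <<'E'
import numpy as np, cv2
from plant import status, cams, job
from scipy.spatial.transform import Rotation as R
def snap(name,fn=None):
    s=status.get_state(); im,d=cams.capture(name); c=cams.calibration(name)
    K=np.array(c["mtx"])
    if name=="wrist":
        T=np.eye(4);T[:3,:3]=R.from_euler("xyz",s["eef_rot"],degrees=True).as_matrix();T[:3,3]=s["tcp_pos"]
        W=T@np.array(c["T_tool_cam"])
    else: W=np.linalg.inv(np.array(c["camera_from_world"]))
    if fn: cv2.imwrite("pics/"+fn+".png",im); np.savez("pics/"+fn+".npz",im=im,d=d,K=K,W=W)
    return im,d,K,W
def load(fn):
    z=np.load("pics/"+fn+".npz"); return z["im"],z["d"],z["K"],z["W"]
def cloud(d,K,W):
    v,u=np.mgrid[:d.shape[0],:d.shape[1]]
    P=np.stack([(u-K[0,2])/K[0,0]*d,(v-K[1,2])/K[1,1]*d,d],-1)
    P=P@W[:3,:3].T+W[:3,3]; P[d==0]=np.nan
    return P
def onplane(u,v,z,K,W):
    r=W[:3,:3]@np.linalg.inv(K)@np.array([u,v,1.]); return W[:3,3]+r*(z-W[2,3])/r[2]
E
python3 - <<'E'
from h import *
for n in("top","scene"): snap(n,n+"0")
print(status.get_state()); print(cams.calibration("wrist"),cams.calibration("top"))
E
```

```text
{'time_s': 0.1, 'joints': array([-4.93239450e+01,  2.05883664e+01,  6.38890237e-01, -1.75635164e-02,
       -7.01363270e+01, -1.65061022e+01]), 'qd': array([-0.03791357, -0.09889459,  0.20123088,  0.00706625, -0.0245941 ,
        0.00137899]), 'joint_torque': array([-1.96507171e-03, -5.84161627e+01,  2.93752134e+01,  7.01552331e+00,
        1.01539999e-02, -5.56078805e-05]), 'tcp_pos': array([ 0.27616959, -0.61545768,  0.23970422]), 'eef_rot': array([ 1.79913041e+02, -8.54918565e-03, -1.55836021e+02]), 'contact_force': array([-0.52263973, -0.79025671, -0.27324633]), 'moment': array([-0.04834868,  0.02256739,  0.00666695]), 'gripper_force': 0.0, 'gripper_width': 0.08771576435907036}
{'mtx': array([[300.51406996,   0.        , 283.71851411],
       [  0.        , 300.51406996, 210.69474897],
       [  0.        ,   0.        ,   1.        ]]), 'T_tool_cam': array([[ 6.29444367e-04, -9.64173025e-01, -2.65273409e-01,
         7.13777601e-02],
       [ 9.99999798e-01,  6.29283887e-04,  8.55935454e-05,
         5.79038797e-05],
       [ 8.44052946e-05, -2.65273410e-01,  9.64173227e-01,
        -1.45165755e-01],
       [ 0.00000000e+00,  0.00000000e+00,  0.00000000e+00,
         1.00000000e+00]])} {'mtx': array([[495.50866507,   0.        , 281.41358253],
       [  0.        , 495.50866507, 208.86393489],
       [  0.        ,   0.        ,   1.        ]]), 'camera_from_world': array([[-0.06589251, -0.99782503,  0.00184167, -0.05799861],
       [-0.97424229,  0.06393607, -0.2162502 ,  0.49909277],
       [ 0.21566211, -0.01604351, -0.97633624,  1.48951503],
       [ 0.        ,  0.        ,  0.        ,  1.        ]])}
```

View pics/top0.png

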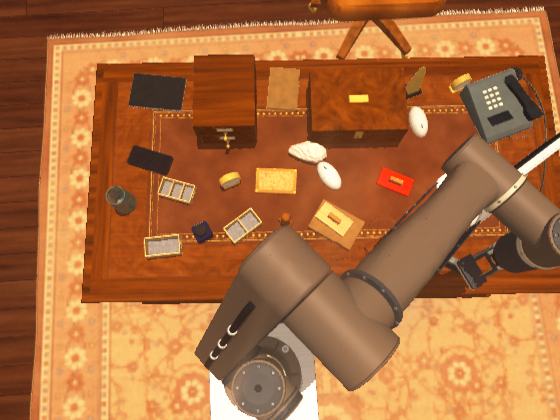

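View pics/scene0.png

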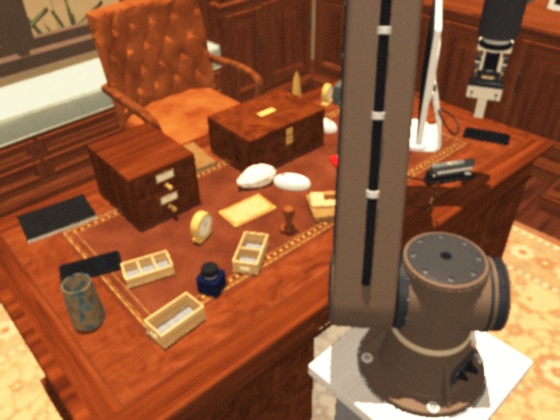

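The top view shows tray_plain at (163,246), tray_two at (242,226), tray_three at (177,190) and the stand with cork at (276,180). The lid on its book is at (335,217), with the red look-alike at (396,181). The stamp is at (285,217), the ink bottle at (202,232), the clock at (230,180) and the mouse at (330,175). I'll enlarge a crop to confirm these.

Run:
```python
from h import *
im,d,K,W=load("top0")
c=im[140:270,130:380]; cv2.imwrite("pics/c0.png",cv2.resize(c,None,fx=3.2,fy=3.2,interpolation=cv2.INTER_CUBIC))
P=cloud(d,K,W)
for n,(u,v) in dict(plain=(163,246),two=(242,226),three=(177,190),stand=(276,180),lid=(335,217),ink=(202,232),stamp=(285,217),clock=(230,180),mouse=(330,175),shell=(308,151),red=(396,181)).items(): print(n,P[v,u].round(3))
```

```text
plain [0.409 0.29  0.009]
two [0.458 0.038 0.002]
three [0.589 0.242 0.009]
stand [ 0.6   -0.08   0.013]
lid [nan nan nan]
ink [0.436 0.157 0.064]
stamp [ 0.464 -0.1    0.074]
clock [0.596 0.064 0.062]
mouse [ 0.601 -0.255  0.028]
shell [ 0.678 -0.188  0.053]
red [ 0.568 -0.465  0.027]
```

View pics/c0.png

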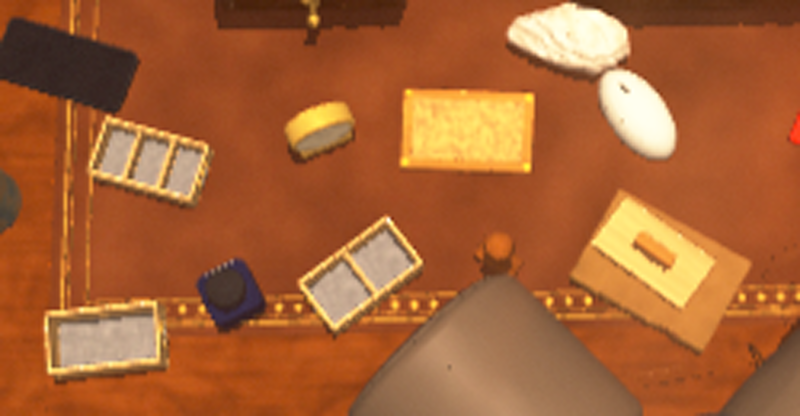

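Run:
```python
from h import *
im,d,K,W=load("top0")
C=dict(plain=(.042,[(45,313),(163,302),(167,366),(50,377)]),three=(.03,[(107,117),(211,144),(195,203),(91,173)]),two=(.036,[(387,216),(423,264),(337,333),(300,285)]),
stand=(.01,[(402,89),(535,93),(531,172),(401,167)]),lid=(.03,[(620,191),(717,250),(688,309),(590,246)]))
for n,(z,c) in C.items():
    Q=np.array([onplane(130+a/3.2,140+b/3.2,z,K,W)[:2] for a,b in c])
    (cx,cy),(w,h),a=cv2.minAreaRect((Q*1000).astype(np.float32))
    L=max([(np.linalg.norm(Q[i]-Q[i-1]),i) for i in range(4)])[1]; e=Q[L]-Q[L-1]
    print(n,Q.mean(0).round(3),"sides",w,h,"long dir deg",np.degrees(np.arctan2(e[1],e[0]))%180)
print(W[:3,3])
```

```text
plain [0.403 0.281] sides 62.69683074951172 114.98424530029297 long dir deg 91.65669746555852
three [0.584 0.237] sides 111.4779052734375 62.05278778076172 long dir deg 69.92197731456112
two [0.452 0.032] sides 60.070457458496094 110.19963073730469 long dir deg 125.64930721748505
stand [ 0.599 -0.08 ] sides 135.883544921875 83.27526092529297 long dir deg 84.45768784571167
lid [ 0.46  -0.256] sides 117.77188110351562 65.909912109375 long dir deg 52.722191471048134
[ 0.16118365 -0.06588545  1.56230323]
```

```bash
cat >> h.py <<'E'
def plan(x,y,z,yaw):
    s=status.get_state(); p=s["tcp_pos"]; r=R.from_euler("xyz",s["eef_rot"],degrees=True)
    d=r.inv().apply(np.array([x,y,z])-p); ex=r.as_matrix()[:,0]
    cur=np.degrees(np.arctan2(ex[1],ex[0])); t=-((yaw-cur+90)%180-90)
    print("t",round(s["time_s"],2),"pos",p.round(4),"yaw",cur.round(2),"j",s["joints"].round(0),"w",round(s["gripper_width"],4),
      "\n shares",(d/.2).round(4),"yaw",round(t/360,4),"rows>=",round(max(np.linalg.norm(d)/.0417,abs(t)/7.16),1))
E
echo
```

>>> step_arm(
  xyz=[
    [0, 0.2, -0.1],
    [0, 0.4, -0.1],
    [0, 0.6, -0.1],
    [0, 0.8, -0.1],
    [0, 1, -0.1],
    [0, 1, -0.1],
    [0, 1, -0.1],
    [0, 1, -0.1],
  ],
  yaw=[0, 0, 0, 0, 0, 0, 0, 0],
  claw=[-1, -1, -1, -1, -1, -1, -1, -1],
  grip_force=20,
)

```text
time_s: 0.77
tcp_pos: [0.1947, -0.4335, 0.2611]
eef_rot: [-179.9, 0.0, -155.8]
contact_force: [0.3, -1.0, -0.5]
gripper_width: 0.0878
gripper_force: 0.0
```

>>> step_arm(
  xyz=[
    [-0.2, 0.08, 0],
    [-0.4, 0.16, 0],
    [-0.6, 0.24, 0],
    [-0.8, 0.32, 0],
    [-1, 0.4, 0],
    [-1, 0.4, 0],
    [-1, 0.4, 0],
    [-1, 0.4, 0],
    [-1, 0.4, 0],
    [-1, 0.4, 0],
    [-1, 0.4, 0],
  ],
  yaw=[-0.02, -0.04, -0.06, -0.08, -0.1, -0.12, -0.14, -0.16, -0.17, -0.17, -0.17],
  claw=[-1, -1, -1, -1, -1, -1, -1, -1, -1, -1, -1],
)

```text
time_s: 1.68
tcp_pos: [0.3448, -0.2788, 0.2601]
eef_rot: [179.9, 0.0, -94.8]
contact_force: [-0.2, 0.0, -0.4]
gripper_width: 0.0878
gripper_force: 0.0
```

```bash
python3 -c "
from h import *
plan(.47,-.10,.27,-94.6)"
```

```text
t 1.68 pos [ 0.3448 -0.2788  0.2601] yaw -94.8 j [-13.  -3. -25.   0. -68.   9.] w 0.0878 
 shares [-0.9435 -0.5489 -0.0502] yaw -0.0005 rows>= 5.2
```

>>> step_arm(
  xyz=[
    [-0.19, -0.11, 0],
    [-0.38, -0.22, 0],
    [-0.57, -0.33, 0],
    [-0.76, -0.44, 0],
    [-0.94, -0.55, -0.05],
    [-0.94, -0.55, -0.05],
    [-0.94, -0.55, -0.05],
    [-0.94, -0.55, -0.05],
    [-0.94, -0.55, -0.05],
  ],
  yaw=[0, 0, 0, 0, 0, 0, 0, 0, 0],
  claw=[-1, -1, -1, -1, -1, -1, -1, -1, -1],
)

```text
time_s: 2.43
tcp_pos: [0.4686, -0.1005, 0.2701]
eef_rot: [179.9, -0.0, -94.7]
contact_force: [0.1, 0.3, 0.2]
gripper_width: 0.0874
gripper_force: 0.0
```

```bash
python3 -c "
from h import *
snap('wrist','w1')
plan(.43,.08,.27,-91)"
```

```text
t 2.48 pos [ 0.4684 -0.1008  0.2702] yaw -94.75 j [ 11.   1. -20.  -0. -69. -16.] w 0.0874 
 shares [-0.8849  0.2664  0.0011] yaw -0.0104 rows>= 4.4
```

View pics/w1.png

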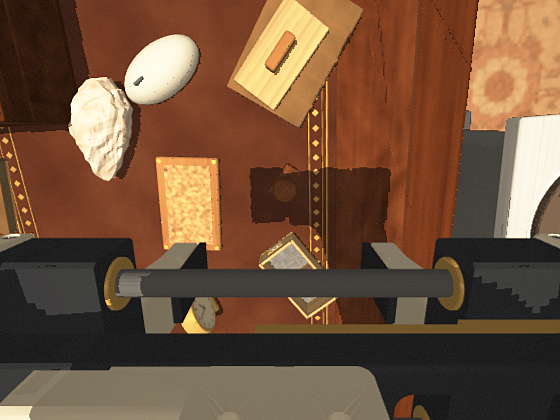

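Run:
```python
from h import *
im,d,K,W=load("w1")
c=cv2.resize(im[145:260,140:240],None,fx=5,fy=5,interpolation=cv2.INTER_CUBIC); cv2.imwrite("pics/c1.png",c)
P=cloud(d,K,W)
print(P[200,190],P[45,280],P[200,240],P[262,285])
```

```text
[ 0.59909855 -0.08689721  0.01170704] [ 0.45935603 -0.25969287  0.04850078] [ 0.53199721 -0.07910664  0.0021439 ] [0.47625022 0.0192073  0.0060263 ]
```

View pics/c1.png

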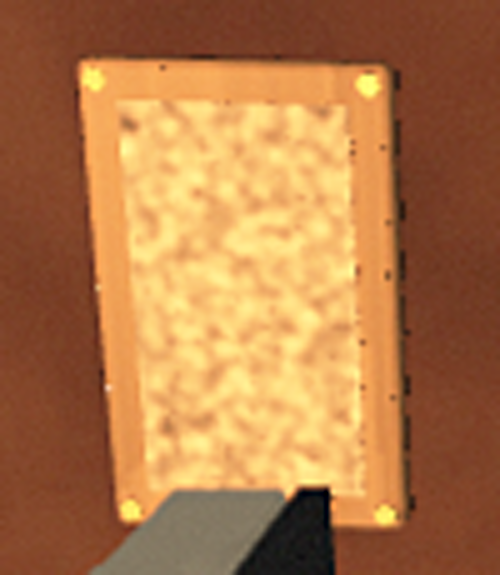

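>>> step_arm(
  xyz=[
    [-0.2, 0.05, 0],
    [-0.4, 0.1, 0],
    [-0.6, 0.18, 0],
    [-0.8, 0.24, 0],
    [-0.88, 0.27, 0],
    [-0.88, 0.27, 0],
    [-0.88, 0.27, 0],
  ],
  yaw=[-0.01, -0.01, -0.01, -0.01, -0.01, -0.01, -0.01],
  claw=[-1, -1, -1, -1, -1, -1, -1],
)

```text
time_s: 3.07
tcp_pos: [0.429, 0.0797, 0.2707]
eef_rot: [-180.0, 0.0, -91.0]
contact_force: [-0.7, -0.6, 0.2]
gripper_width: 0.0876
gripper_force: 0.0
```

```bash
python3 -c "
from h import *
plan(.42,.24,.25,-89)"
```

```text
t 3.07 pos [0.429  0.0797 0.2707] yaw -91.0 j [ 37.  -4. -25.   0. -69. -38.] w 0.0876 
 shares [-0.8004  0.059   0.1038] yaw -0.0055 rows>= 3.9
```

The crop shows the stand's corners at (79,61), (390,66), (407,526) and (119,524) in crop pixels.

```bash
cat >> h.py <<'E'
def rect(fn,pts,z,sc=1,ox=0,oy=0):
    im,d,K,W=load(fn); Q=np.array([onplane(ox+a/sc,oy+b/sc,z,K,W)[:2] for a,b in pts])
    e=np.roll(Q,-1,0)-Q; L=np.linalg.norm(e,axis=1); o=0 if L[0]+L[2]>L[1]+L[3] else 1
    v=e[o]-e[o+2]; print(fn,Q.mean(0).round(4),"sides",(L*1e3).round(0),"long",round(np.degrees(np.arctan2(v[1],v[0]))%180,1))
E
python3 -c "
from h import *
rect('w1',[(79,61),(390,66),(407,526),(119,524)],.01,5,140,145)
plan(.41,.27,.25,-89)"
```

```text
w1 [ 0.6012 -0.0784] sides [ 83. 132.  83. 133.] long 84.0
t 3.07 pos [0.429  0.0797 0.2707] yaw -91.0 j [ 37.  -4. -25.   0. -69. -38.] w 0.0876 
 shares [-0.9495  0.1116  0.1038] yaw -0.0055 rows>= 4.6
```

>>> step_arm(
  xyz=[
    [-0.2, 0.02, 0],
    [-0.4, 0.04, 0],
    [-0.6, 0.06, 0],
    [-0.8, 0.08, 0],
    [-1, 0.1, 0],
    [-1, 0.1, 0],
    [-1, 0.1, 0],
  ],
  yaw=[-0.005, -0.005, -0.005, -0.005, -0.005, -0.005, -0.005],
  claw=[-1, -1, -1, -1, -1, -1, -1],
)

```text
time_s: 3.65
tcp_pos: [0.4134, 0.2803, 0.2698]
eef_rot: [180.0, -0.1, -89.2]
contact_force: [0.0, -1.4, 0.1]
gripper_width: 0.0878
gripper_force: 0.0
```

>>> step_arm(
  xyz=[
    [-0.15, 0, 0],
    [-0.35, 0, 0],
    [-0.4, 0, 0],
    [-0.4, 0, 0],
    [-0.4, 0, 0],
  ],
  yaw=[0, 0, 0, 0, 0],
  claw=[-1, -1, -1, -1, -1],
)

```text
time_s: 4.07
tcp_pos: [0.4126, 0.3587, 0.2701]
eef_rot: [180.0, -0.1, -89.3]
contact_force: [-0.7, 0.4, -0.5]
gripper_width: 0.0879
gripper_force: 0.0
```

```bash
python3 -c "
from h import *
snap('wrist','w2')
plan(.403,.281,.25,-88.3)"
```

```text
t 4.12 pos [0.4125 0.3584 0.2703] yaw -89.34 j [ 62.   7. -13.  -0. -70. -61.] w 0.0877 
 shares [0.3862 0.052  0.1019] yaw -0.0029 rows>= 1.9
```

View pics/w2.png

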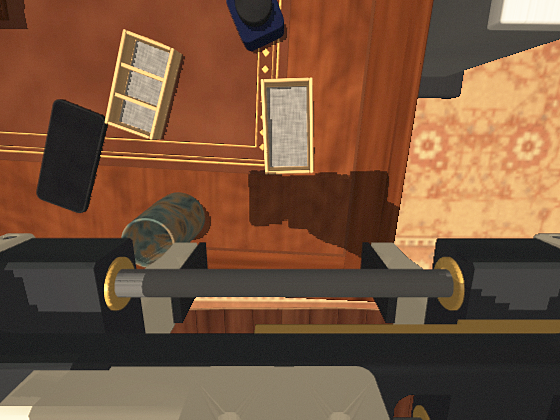

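This view shows tray_plain at (289,126), tray_three at (144,85), the ink bottle at (257,20) and the phone-like dark slab at (70,155). I'll enlarge the two trays.

Run:
```python
from h import *
im=load("w2")[0]
cv2.imwrite("pics/c2.png",cv2.resize(im[20:185,95:325],None,fx=3.4,fy=3.4,interpolation=cv2.INTER_CUBIC))
```

```text
(no output)
```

View pics/c2.png

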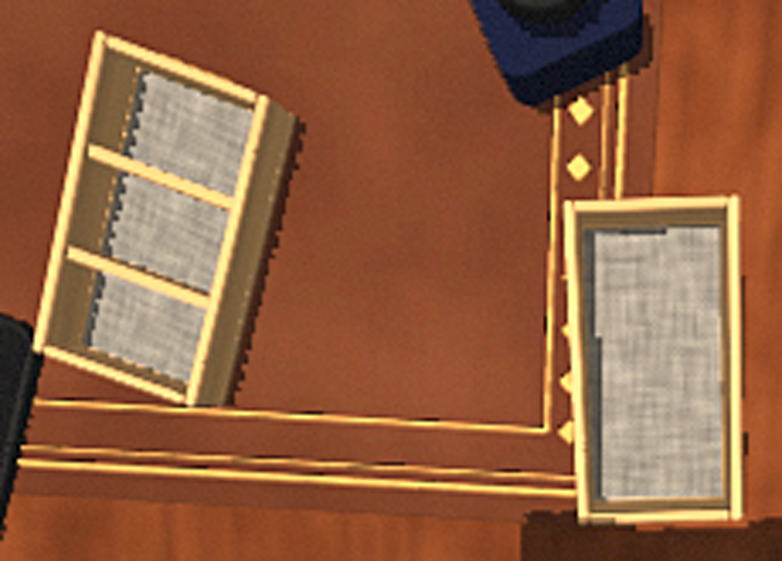

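The rim corners in crop pixels are as follows. Plain: (564,200), (738,196), (742,520), (580,523). Three: (98,32), (270,97), (192,405), (36,348).

```bash
python3 -c "
from h import *
rect('w2',[(564,200),(738,196),(742,520),(580,523)],.042,3.4,95,20)
rect('w2',[(98,32),(270,97),(192,405),(36,348)],.03,3.4,95,20)
im,d,K,W=load('w2');P=cloud(d,K,W)
for u,v in [(263,110),(312,110),(289,126),(150,130),(70,155),(118,40)]: print(P[v,u].round(3))
plan(.405,.28,.1,-88)"
```

```text
w2 [0.4082 0.2867] sides [ 59. 110.  59. 110.] long 92.8
w2 [0.5872 0.2416] sides [ 59. 109.  58. 108.] long 70.5
[0.438 0.267 0.043]
[0.38  0.266 0.041]
[0.406 0.284 0.006]
[0.589 0.292 0.006]
[0.698 0.325 0.01 ]
[0.619 0.185 0.002]
t 4.12 pos [0.4125 0.3584 0.2703] yaw -89.34 j [ 62.   7. -13.  -0. -70. -61.] w 0.0877 
 shares [0.3908 0.0417 0.8519] yaw -0.0037 rows>= 4.5
```

```bash
python3 -c "
from h import *
plan(.408,.286,.09,-87.2)"
```

```text
t 4.12 pos [0.4125 0.3584 0.2703] yaw -89.34 j [ 62.   7. -13.  -0. -70. -61.] w 0.0877 
 shares [0.3609 0.0263 0.9019] yaw -0.0059 rows>= 4.7
```

>>> step_arm(
  xyz=[
    [0.18, 0.013, 0.1],
    [0.361, 0.026, 0.3],
    [0.361, 0.026, 0.5],
    [0.361, 0.026, 0.7],
    [0.361, 0.026, 0.9],
    [0.361, 0.026, 0.9],
    [0.361, 0.026, 0.9],
  ],
  yaw=[-0.006, -0.006, -0.006, -0.006, -0.006, -0.006, -0.006],
  claw=[-1, -1, -1, -1, -1, -1, -1],
)

```text
time_s: 4.7
tcp_pos: [0.4072, 0.2853, 0.0894]
eef_rot: [179.8, -0.2, -87.2]
contact_force: [-0.6, 0.7, 1.4]
gripper_width: 0.0875
gripper_force: 0.0
```

```bash
python3 -c "
from h import *
plan(.408,.286,.03,-87.2)"
```

```text
t 4.7 pos [0.4072 0.2853 0.0894] yaw -87.16 j [ 58.  13. -33.   0. -45. -55.] w 0.0875 
 shares [-0.0048 -0.0052  0.297 ] yaw 0.0001 rows>= 1.4
```

Now I'll descend, close and lift a little.

>>> step_arm(
  xyz=[
    [-0.005, 0.0, 0.15],
    [-0.005, 0.0, 0.295],
    [-0.005, 0.0, 0.295],
    [-0.005, 0.0, 0.295],
    [-0.005, 0.0, 0.295],
    [-0.005, 0.0, 0.295],
    [-0.005, 0.0, 0.295],
    [-0.005, 0.0, 0.295],
    [-0.005, 0.0, 0.295],
    [-0.005, 0.0, 0.295],
    [-0.005, 0.0, 0.295],
    [-0.005, 0.0, 0.295],
  ],
  yaw=[0, 0, 0, 0, 0, 0, 0, 0, 0, 0, 0, 0],
  claw=[-1, -1, -1, -1, 1, 1, 1, 1, 1, 1, 1, 1],
  grip_force=20,
)

```text
time_s: 5.7
tcp_pos: [0.408, 0.2894, 0.0325]
eef_rot: [-179.9, 0.1, -87.1]
contact_force: [-1.7, -1.1, 7.9]
gripper_width: 0.0599
gripper_force: 20.0
```

```bash
python3 -c "
from h import *
plan(.408,.286,.2,-87.2)"
```

```text
t 5.7 pos [0.408  0.2894 0.0325] yaw -87.05 j [ 58.  18. -36.   0. -36. -55.] w 0.0599 
 shares [ 1.610e-02  1.000e-04 -8.373e-01] yaw 0.0004 rows>= 4.0
```

>>> step_arm(
  xyz=[
    [0, 0.0, -0.1],
    [0, 0, -0.3],
    [0, 0, -0.5],
    [0, 0, -0.7],
    [0, 0, -0.8],
    [0, 0, -0.8],
  ],
  yaw=[0, 0, 0, 0, 0, 0],
  claw=[1, 1, 1, 1, 1, 1],
  grip_force=25,
)

```text
time_s: 6.2
tcp_pos: [0.4093, 0.2908, 0.197]
eef_rot: [-179.7, 0.4, -87.0]
contact_force: [1.0, 0.9, -1.6]
gripper_width: 0.06
gripper_force: 25.0
```

```bash
python3 -c "
from h import *
snap('wrist','w3')
plan(.44,.1,.2,-93)
plan(.6,-.0785,.2,-96)"
```

```text
t 6.25 pos [0.4082 0.2899 0.1941] yaw -87.06 j [ 58.   6. -25.   0. -59. -55.] w 0.06 
 shares [ 0.956  -0.1101 -0.0331] yaw 0.0165 rows>= 4.6
t 6.25 pos [0.4082 0.2899 0.1941] yaw -87.06 j [ 58.   6. -25.   0. -59. -55.] w 0.06 
 shares [ 1.8883 -0.8633 -0.0348] yaw 0.0248 rows>= 10.0
```

View pics/w3.png

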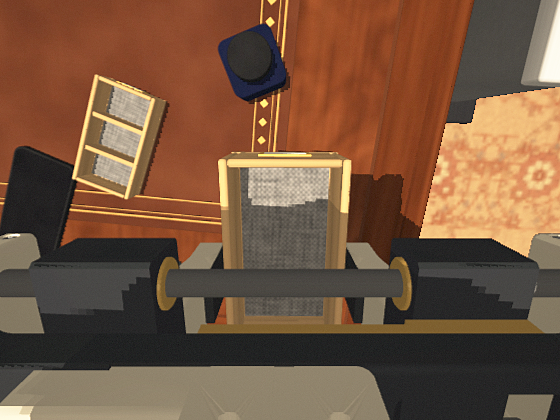

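```bash
cat >> h.py <<'E'
def held(fn,p,zlo,zhi,eul):
    im,d,K,W=load(fn);P=cloud(d,K,W)
    Q=R.from_euler("xyz",eul,degrees=True).inv().apply(P.reshape(-1,3)-p).reshape(P.shape)
    m=(abs(Q[...,1])<.015)&(Q[...,2]>zlo)&(Q[...,2]<zhi)&(abs(Q[...,0])<.09)
    v=np.where(m.any(1))[0]; xs=Q[m][:,0]; h,e=np.histogram(xs,np.arange(-.09,.09,.002)); print([(round(a*1e3),int(b)) for a,b in zip(e,h) if b])
    print("z med",np.median(Q[m][:,2]))
E
python3 -c "
from h import *
held('w3',[.4082,.2899,.1941],-.02,0.01,[180,0,-87.06])"
```

```text
[(52, 71), (54, 319), (56, 458), (58, 125)]
z med -0.012066700334645878
```

>>> step_arm(
  xyz=[
    [0.1, -0.05, 0],
    [0.26, -0.12, 0],
    [0.43, -0.19, 0],
    [0.6, -0.27, 0],
    [0.77, -0.35, 0],
    [0.94, -0.43, 0],
    [0.94, -0.43, 0],
  ],
  yaw=[0.005, 0.01, 0.015, 0.02, 0.025, 0.025, 0.025],
  claw=[1, 1, 1, 1, 1, 1, 1],
)

```text
time_s: 6.83
tcp_pos: [0.5038, 0.1005, 0.1896]
eef_rot: [179.8, -0.2, -96.3]
contact_force: [0.3, 1.1, -1.5]
gripper_width: 0.0596
gripper_force: 25.0
```

```bash
python3 -c "
from h import *
plan(.6013,-.0758,.12,-95.9)"
```

```text
t 6.83 pos [0.5038 0.1005 0.1896] yaw -96.33 j [ 33.   8. -24.   0. -59. -40.] w 0.0596 
 shares [ 0.8213 -0.5828  0.3486] yaw -0.0012 rows>= 5.1
```

>>> step_arm(
  xyz=[
    [0.14, -0.1, 0],
    [0.3, -0.21, 0],
    [0.46, -0.33, 0],
    [0.62, -0.44, 0],
    [0.74, -0.53, 0.1],
    [0.82, -0.583, 0.25],
    [0.821, -0.583, 0.35],
    [0.821, -0.583, 0.35],
    [0.821, -0.583, 0.35],
    [0.821, -0.583, 0.35],
  ],
  yaw=[-0.001, -0.001, -0.001, -0.001, -0.001, -0.001, -0.001, -0.001, -0.001, -0.001],
  claw=[1, 1, 1, 1, 1, 1, 1, 1, 1, 1],
)

```text
time_s: 7.67
tcp_pos: [0.6018, -0.0698, 0.122]
eef_rot: [180.0, -0.0, -95.7]
contact_force: [-0.3, 0.3, -1.1]
gripper_width: 0.0599
gripper_force: 25.0
```

```bash
python3 -c "
from h import *
plan(.6013,-.0758,.045,-95.9)"
```

```text
t 7.67 pos [ 0.6018 -0.0698  0.122 ] yaw -95.67 j [ 12.  20. -17.   0. -53. -18.] w 0.0599 
 shares [ 0.0302 -0.0004  0.3848] yaw 0.0007 rows>= 1.9
```

>>> step_arm(
  xyz=[
    [0.03, 0, 0.1],
    [0.03, 0, 0.2],
    [0.03, 0, 0.3],
    [0.03, 0, 0.36],
    [0.03, 0, 0.36],
    [0.03, 0, 0.36],
    [0.03, 0, 0.36],
    [0.03, 0, 0.36],
  ],
  yaw=[0, 0, 0, 0, 0, 0, 0, 0],
  claw=[1, 1, 1, 1, 1, 1, 1, 1],
)

```text
time_s: 8.33
tcp_pos: [0.6023, -0.0756, 0.0515]
eef_rot: [-179.8, 0.0, -95.7]
contact_force: [-0.7, -0.9, -1.2]
gripper_width: 0.0604
gripper_force: 25.0
```

```bash
python3 -c "
from h import *
plan(.6013,-.0758,.042,-95.9); print(status.get_state()['contact_force'])"
```

```text
t 8.33 pos [ 0.6023 -0.0756  0.0515] yaw -95.66 j [ 11.  25. -21.   0. -44. -17.] w 0.0604 
 shares [0.0015 0.0051 0.0474] yaw 0.0007 rows>= 0.2
[-0.72058768 -0.89144504 -1.235656  ]
```

>>> step_arm(
  xyz=[
    [0, 0.005, 0.015],
    [0, 0.005, 0.03],
    [0, 0.005, 0.04],
    [0, 0.005, 0.045],
    [0, 0.005, 0.045],
    [0, 0.005, 0.045],
  ],
  yaw=[0, 0, 0, 0, 0, 0],
  claw=[1, 1, 1, 1, 1, 1],
)

```text
time_s: 8.83
tcp_pos: [0.6002, -0.0759, 0.0425]
eef_rot: [-180.0, -0.0, -95.7]
contact_force: [-5.9, 3.1, 15.9]
gripper_width: 0.0604
gripper_force: 25.0
```

Contact is made (16 N). Next: release, rise, and move back so the camera can check.

>>> step_arm(
  xyz=[
    [0, 0, 0],
    [0, 0, 0],
    [0, 0, 0],
    [0, 0, 0],
    [0, 0, 0],
    [0, 0, -0.1],
    [0, 0, -0.3],
    [0, 0, -0.5],
    [0, 0, -0.7],
    [0, 0, -0.9],
    [-0.15, 0, -0.9],
    [-0.3, 0, -0.9],
    [-0.45, 0, -0.9],
    [-0.6, 0, -0.9],
    [-0.6, 0, -0.9],
    [-0.6, 0, -0.9],
    [-0.6, 0, -0.9],
  ],
  yaw=[0, 0, 0, 0, 0, 0, 0, 0, 0, 0, 0, 0, 0, 0, 0, 0, 0],
  claw=[-1, -1, -1, -1, -1, -1, -1, -1, -1, -1, -1, -1, -1, -1, -1, -1, -1],
)

```text
time_s: 10.25
tcp_pos: [0.6119, 0.0434, 0.2202]
eef_rot: [180.0, -0.0, -95.7]
contact_force: [-0.3, -0.1, -0.7]
gripper_width: 0.0876
gripper_force: 0.0
```

Run:
```python
from h import *
im,*_=snap('wrist','w4')
plan(.5,.06,.22,-75)
cv2.imwrite("pics/c4.png",cv2.resize(im[40:330,120:470],None,fx=2,fy=2,interpolation=cv2.INTER_CUBIC))
```

```text
t 10.3 pos [0.6119 0.0429 0.2203] yaw -95.72 j [ 22.  16.  -9.   0. -65. -28.] w 0.0878 
 shares [-0.0292  0.5651  0.0017] yaw -0.0576 rows>= 2.9
```

View pics/c4.png

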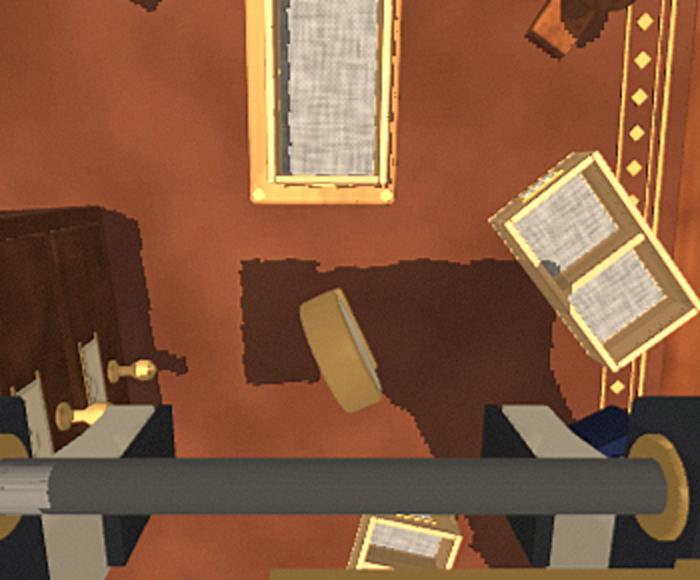

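```bash
cat >> h.py <<'E'
def blob(fn,zlo,zhi,x,y,r=.085):
    im,d,K,W=load(fn);P=cloud(d,K,W)
    m=(P[...,2]>zlo)&(P[...,2]<zhi)&(np.hypot(P[...,0]-x,P[...,1]-y)<r)
    q=(P[m][:,:2]*1000).astype(np.float32); (a,b),(w,h),t=cv2.minAreaRect(q)
    print(fn,"blob n",len(q),"c",round(a,1),round(b,1),"sides",round(w,1),round(h,1),"long",round((t if w>h else t+90)%180,1),"z",np.median(P[m][:,2]).round(4))
E
python3 - <<'E'
from h import *
rect('w4',[(598,152),(700,308),(615,371),(504,225)],.036,2,120,40)
blob('w4',.03,.042,.455,.035)
blob('w4',.046,.058,.6,-.079)
E
```

```text
w4 [0.4574 0.0354] sides [107.  57. 109.  60.] long 123.9
w4 blob n 1687 c 457.8 34.5 sides 60.4 110.5 long 124.1 z 0.0359
w4 blob n 1761 c 600.1 -79.4 sides 109.9 60.2 long 84.1 z 0.0525
```

```bash
python3 -c "
from h import *
plan(.4577,.035,.12,-56)"
```

```text
t 10.3 pos [0.6119 0.0429 0.2203] yaw -95.72 j [ 22.  16.  -9.   0. -65. -28.] w 0.0878 
 shares [0.1161 0.7628 0.5019] yaw -0.1103 rows>= 5.5
```

>>> step_arm(
  xyz=[
    [0.03, 0.19, 0],
    [0.06, 0.38, 0],
    [0.09, 0.57, 0],
    [0.116, 0.763, 0],
    [0.116, 0.763, 0.2],
    [0.116, 0.763, 0.4],
    [0.116, 0.763, 0.5],
    [0.116, 0.763, 0.5],
    [0.116, 0.763, 0.5],
    [0.116, 0.763, 0.5],
    [0.116, 0.763, 0.5],
  ],
  yaw=[-0.019, -0.038, -0.057, -0.076, -0.095, -0.11, -0.11, -0.11, -0.11, -0.11, -0.11],
  claw=[-1, -1, -1, -1, -1, -1, -1, -1, -1, -1, -1],
)

```text
time_s: 11.22
tcp_pos: [0.4592, 0.0357, 0.1221]
eef_rot: [-179.9, -0.0, -56.2]
contact_force: [-0.7, 0.4, -0.4]
gripper_width: 0.0878
gripper_force: 0.0
```

```bash
python3 -c "
from h import *
plan(.4577,.035,.03,-56)"
```

```text
t 11.22 pos [0.4592 0.0357 0.1221] yaw -56.16 j [ 29.   7. -35.   0. -48.   5.] w 0.0878 
 shares [-0.0015  0.0093  0.4604] yaw -0.0004 rows>= 2.2
```

>>> step_arm(
  xyz=[
    [-0.002, 0.006, 0.15],
    [-0.002, 0.006, 0.3],
    [-0.002, 0.006, 0.45],
    [-0.002, 0.006, 0.455],
    [-0.002, 0.006, 0.455],
    [-0.002, 0.006, 0.455],
    [-0.002, 0.006, 0.455],
    [-0.002, 0.006, 0.455],
    [-0.002, 0.006, 0.455],
    [-0.002, 0.006, 0.455],
    [-0.002, 0.006, 0.455],
    [-0.002, 0.006, 0.455],
    [-0.002, 0.006, 0.455],
    [-0.002, 0.006, 0.455],
  ],
  yaw=[0, 0, 0, 0, 0, 0, 0, 0, 0, 0, 0, 0, 0, 0],
  claw=[-1, -1, -1, -1, -1, 1, 1, 1, 1, 1, 1, 1, 1, 1],
  grip_force=25,
)

```text
time_s: 12.38
tcp_pos: [0.4572, 0.0355, 0.0305]
eef_rot: [-179.9, -0.0, -56.1]
contact_force: [-1.9, 0.4, 8.7]
gripper_width: 0.0601
gripper_force: 25.0
```

>>> step_arm(
  xyz=[
    [0, 0, -0.1],
    [0, 0, -0.3],
    [0, 0, -0.5],
    [0, 0, -0.7],
    [0, 0, -0.8],
    [0, 0, -0.8],
    [0, 0, -0.8],
    [0, 0, -0.8],
  ],
  yaw=[0, 0, 0, 0, 0, 0, 0, 0],
  claw=[1, 1, 1, 1, 1, 1, 1, 1],
)

```text
time_s: 13.05
tcp_pos: [0.4558, 0.0349, 0.1887]
eef_rot: [179.9, 0.0, -56.1]
contact_force: [0.1, 0.0, -2.8]
gripper_width: 0.0597
gripper_force: 25.0
```

```bash
python3 -c "
from h import *
s=status.get_state()
snap('wrist','w5'); held('w5',s['tcp_pos'],-.02,.01,s['eef_rot'])
plan(.6001,-.0794,.2,-95.9)"
```

```text
[(0, 168), (2, 563), (50, 47), (52, 273), (54, 431), (56, 120)]
z med -0.0013425465329421535
t 13.1 pos [0.4556 0.0348 0.1882] yaw -56.13 j [ 29.   2. -30.  -0. -58.   5.] w 0.0599 
 shares [ 0.8768 -0.2815 -0.0601] yaw 0.1105 rows>= 5.6
```

>>> step_arm(
  xyz=[
    [0.15, -0.05, -0.06],
    [0.3, -0.1, -0.06],
    [0.45, -0.14, -0.06],
    [0.6, -0.19, -0.06],
    [0.75, -0.24, -0.06],
    [0.872, -0.28, -0.06],
    [0.872, -0.28, -0.06],
    [0.872, -0.28, -0.06],
    [0.872, -0.28, 0.1],
    [0.872, -0.28, 0.2],
    [0.872, -0.28, 0.3],
    [0.872, -0.28, 0.3],
    [0.872, -0.28, 0.3],
    [0.872, -0.28, 0.3],
  ],
  yaw=[0.019, 0.038, 0.057, 0.076, 0.095, 0.11, 0.1105, 0.1105, 0.1105, 0.1105, 0.1105, 0.1105, 0.1105, 0.1105],
  claw=[1, 1, 1, 1, 1, 1, 1, 1, 1, 1, 1, 1, 1, 1],
)

```text
time_s: 14.27
tcp_pos: [0.6007, -0.078, 0.1304]
eef_rot: [-180.0, -0.0, -95.8]
contact_force: [0.5, 0.7, -1.7]
gripper_width: 0.0596
gripper_force: 25.0
```

```bash
python3 -c "
from h import *
plan(.6002,-.0784,.0825,-95.9)"
```

```text
t 14.27 pos [ 0.6007 -0.078   0.1304] yaw -95.81 j [ 11.  19. -17.   0. -54. -17.] w 0.0596 
 shares [0.0019 0.0022 0.2394] yaw 0.0002 rows>= 1.1
```

>>> step_arm(
  xyz=[
    [0.001, 0.001, 0.07],
    [0.001, 0.001, 0.14],
    [0.001, 0.001, 0.19],
    [0.001, 0.001, 0.21],
    [0.001, 0.001, 0.225],
    [0.001, 0.001, 0.235],
    [0.001, 0.001, 0.235],
    [0.001, 0.001, 0.235],
    [0.001, 0.001, 0.235],
  ],
  yaw=[0, 0, 0, 0, 0, 0, 0, 0, 0],
  claw=[1, 1, 1, 1, 1, 1, 1, 1, 1],
)

```text
time_s: 15.02
tcp_pos: [0.6006, -0.0785, 0.0832]
eef_rot: [-179.9, 0.0, -95.9]
contact_force: [0.1, 0.4, -1.5]
gripper_width: 0.0595
gripper_force: 25.0
```

>>> step_arm(
  xyz=[
    [0, 0, 0.005],
    [0, 0, 0.01],
    [0, 0, 0.01],
    [0, 0, 0.01],
  ],
  yaw=[0, 0, 0, 0],
  claw=[1, 1, 1, 1],
)

```text
time_s: 15.35
tcp_pos: [0.6006, -0.0785, 0.0825]
eef_rot: [-179.9, 0.0, -95.9]
contact_force: [-4.9, 1.2, 11.2]
gripper_width: 0.06
gripper_force: 25.0
```

Contact again. I'll release, rise and back away along tool -x, towards tray_three.

>>> step_arm(
  xyz=[
    [0, 0, 0],
    [0, 0, 0],
    [0, 0, 0],
    [0, 0, 0],
    [0, 0, 0],
    [0, 0, -0.1],
    [0, 0, -0.3],
    [0, 0, -0.5],
    [0, 0, -0.7],
    [-0.15, 0, -0.8],
    [-0.3, 0, -0.8],
    [-0.45, 0, -0.8],
    [-0.6, 0, -0.8],
    [-0.75, 0, -0.8],
    [-0.75, 0, -0.8],
    [-0.75, 0, -0.8],
    [-0.75, 0, -0.8],
  ],
  yaw=[0, 0, 0, 0, 0, 0, 0, 0, 0, 0, 0, 0, 0, 0, 0, 0, 0],
  claw=[-1, -1, -1, -1, -1, -1, -1, -1, -1, -1, -1, -1, -1, -1, -1, -1, -1],
)

```text
time_s: 16.77
tcp_pos: [0.6154, 0.0706, 0.2403]
eef_rot: [180.0, -0.0, -95.9]
contact_force: [-0.2, -1.0, 0.4]
gripper_width: 0.0878
gripper_force: 0.0
```

Run:
```python
from h import *
snap('wrist','w6')
blob('w6',.082,.095,.6,-.079); blob('w2',.024,.036,.587,.241,.075)
plan(.5872,.2416,.15,-109.5)
```

```text
w6 blob n 1616 c 602.0 -66.2 sides 83.6 60.1 long 84.1 z 0.0882
w2 blob n 1732 c 588.1 241.5 sides 110.2 61.1 long 70.4 z 0.0298
t 16.82 pos [0.6154 0.0701 0.2404] yaw -95.9 j [ 25.  15.  -7.   0. -68. -30.] w 0.0875 
 shares [-0.8384  0.2283  0.4517] yaw 0.0378 rows>= 4.7
```

>>> step_arm(
  xyz=[
    [-0.17, 0.05, 0],
    [-0.34, 0.1, 0],
    [-0.51, 0.14, 0],
    [-0.68, 0.18, 0.1],
    [-0.837, 0.225, 0.25],
    [-0.837, 0.225, 0.4],
    [-0.837, 0.225, 0.45],
    [-0.837, 0.225, 0.45],
    [-0.837, 0.225, 0.45],
    [-0.837, 0.225, 0.45],
  ],
  yaw=[0.019, 0.038, 0.038, 0.038, 0.038, 0.038, 0.038, 0.038, 0.038, 0.038],
  claw=[-1, -1, -1, -1, -1, -1, -1, -1, -1, -1],
)

```text
time_s: 17.65
tcp_pos: [0.5894, 0.241, 0.1526]
eef_rot: [-179.9, 0.1, -109.6]
contact_force: [1.0, -0.3, 1.2]
gripper_width: 0.0876
gripper_force: 0.0
```

```bash
python3 -c "
from h import *
plan(.588,.2415,.022,-109.6)"
```

```text
t 17.65 pos [0.5894 0.241  0.1526] yaw -109.65 j [ 40.  21. -11.   0. -58. -59.] w 0.0876 
 shares [0.001  0.0088 0.6531] yaw -0.0001 rows>= 3.1
```

>>> step_arm(
  xyz=[
    [0.001, 0.006, 0.2],
    [0.001, 0.006, 0.4],
    [0.001, 0.006, 0.55],
    [0.001, 0.006, 0.64],
    [0.001, 0.006, 0.645],
    [0.001, 0.006, 0.645],
    [0.001, 0.006, 0.645],
    [0.001, 0.006, 0.645],
    [0.001, 0.006, 0.645],
    [0.001, 0.006, 0.645],
    [0.001, 0.006, 0.645],
    [0.001, 0.006, 0.645],
    [0.001, 0.006, 0.645],
    [0.001, 0.006, 0.645],
  ],
  yaw=[0, 0, 0, 0, 0, 0, 0, 0, 0, 0, 0, 0, 0, 0],
  claw=[-1, -1, -1, -1, -1, -1, 1, 1, 1, 1, 1, 1, 1, 1],
)

```text
time_s: 18.82
tcp_pos: [0.5873, 0.2424, 0.0226]
eef_rot: [-179.9, 0.1, -109.5]
contact_force: [-1.6, -0.5, 6.9]
gripper_width: 0.0598
gripper_force: 25.0
```

>>> step_arm(
  xyz=[
    [0, 0, -0.1],
    [0, 0, -0.3],
    [0, 0, -0.5],
    [0, 0, -0.7],
    [0, 0, -0.9],
    [0, 0, -0.95],
    [0, 0, -0.95],
    [0, 0, -0.95],
    [0, 0, -0.95],
  ],
  yaw=[0, 0, 0, 0, 0, 0, 0, 0, 0],
  claw=[1, 1, 1, 1, 1, 1, 1, 1, 1],
)

```text
time_s: 19.57
tcp_pos: [0.5859, 0.2416, 0.21]
eef_rot: [179.9, -0.1, -109.6]
contact_force: [0.3, -0.0, -2.1]
gripper_width: 0.0593
gripper_force: 25.0
```

```bash
python3 -c "
from h import *
s=status.get_state()
snap('wrist','w7'); held('w7',s['tcp_pos'],-.02,.01,s['eef_rot'])
plan(.6006,-.0793,.22,-95.9)"
```

```text
[(-22, 1), (-20, 104), (-18, 186), (-16, 163), (16, 156), (18, 230), (20, 569), (50, 64), (52, 265), (54, 410), (56, 208)]
z med -0.004264115510416585
t 19.62 pos [0.5859 0.2415 0.2096] yaw -109.59 j [ 40.  18.  -7.  -0. -65. -60.] w 0.0596 
 shares [ 1.4867 -0.6071 -0.0498] yaw -0.038 rows>= 7.7
```

>>> step_arm(
  xyz=[
    [0.16, -0.065, -0.05],
    [0.33, -0.13, -0.05],
    [0.5, -0.2, -0.05],
    [0.67, -0.27, -0.05],
    [0.84, -0.34, -0.05],
    [0.98, -0.4, -0.05],
    [0.98, -0.4, -0.05],
    [0.98, -0.4, -0.05],
    [0.98, -0.4, -0.05],
  ],
  yaw=[-0.01, -0.02, -0.03, -0.038, -0.038, -0.038, -0.038, -0.038, -0.038],
  claw=[1, 1, 1, 1, 1, 1, 1, 1, 1],
)

```text
time_s: 20.37
tcp_pos: [0.5961, 0.0304, 0.2202]
eef_rot: [179.9, -0.0, -95.9]
contact_force: [-0.1, -0.0, -1.1]
gripper_width: 0.0598
gripper_force: 25.0
```

```bash
python3 -c "
from h import *
plan(.6007,-.0783,.15,-95.9)"
```

```text
t 20.37 pos [0.5961 0.0304 0.2202] yaw -95.94 j [ 22.  14. -11.  -0. -65. -28.] w 0.0598 
 shares [ 0.5378 -0.0796  0.3514] yaw -0.0001 rows>= 3.1
```

>>> step_arm(
  xyz=[
    [0.18, -0.025, 0],
    [0.36, -0.05, 0],
    [0.537, -0.079, 0],
    [0.537, -0.079, 0.1],
    [0.537, -0.079, 0.2],
    [0.537, -0.079, 0.3],
    [0.537, -0.079, 0.35],
    [0.537, -0.079, 0.35],
    [0.537, -0.079, 0.35],
    [0.537, -0.079, 0.35],
    [0.537, -0.079, 0.35],
  ],
  yaw=[0, 0, 0, 0, 0, 0, 0, 0, 0, 0, 0],
  claw=[1, 1, 1, 1, 1, 1, 1, 1, 1, 1, 1],
)

```text
time_s: 21.28
tcp_pos: [0.6021, -0.0774, 0.1529]
eef_rot: [-179.9, 0.0, -95.8]
contact_force: [0.0, 0.3, -0.6]
gripper_width: 0.0597
gripper_force: 25.0
```

```bash
python3 -c "
from h import *
plan(.6007,-.0783,.1106,-95.9)"
```

```text
t 21.28 pos [ 0.6021 -0.0774  0.1529] yaw -95.84 j [ 11.  18. -15.   0. -57. -17.] w 0.0597 
 shares [0.0052 0.007  0.2114] yaw 0.0002 rows>= 1.0
```

>>> step_arm(
  xyz=[
    [0.004, 0.004, 0.07],
    [0.004, 0.004, 0.14],
    [0.004, 0.004, 0.17],
    [0.004, 0.004, 0.19],
    [0.004, 0.004, 0.205],
    [0.004, 0.004, 0.21],
    [0.004, 0.004, 0.21],
    [0.004, 0.004, 0.21],
    [0.004, 0.004, 0.21],
  ],
  yaw=[0, 0, 0, 0, 0, 0, 0, 0, 0],
  claw=[1, 1, 1, 1, 1, 1, 1, 1, 1],
)

```text
time_s: 22.03
tcp_pos: [0.6009, -0.0786, 0.1106]
eef_rot: [-179.9, 0.0, -95.9]
contact_force: [-1.9, 0.6, 5.7]
gripper_width: 0.0597
gripper_force: 25.0
```

>>> step_arm(
  xyz=[
    [0, 0, 0],
    [0, 0, 0],
    [0, 0, 0],
    [0, 0, 0],
    [0, 0, 0],
    [0, 0, -0.1],
    [0, 0, -0.3],
    [0, 0, -0.5],
    [0, 0, -0.7],
    [-0.15, 0, -0.85],
    [-0.3, 0, -0.85],
    [-0.45, 0, -0.85],
    [-0.55, 0, -0.85],
    [-0.55, 0, -0.85],
    [-0.55, 0, -0.85],
    [-0.55, 0, -0.85],
  ],
  yaw=[0, 0, 0, 0, 0, 0, 0, 0, 0, 0, 0, 0, 0, 0, 0, 0],
  claw=[-1, -1, -1, -1, -1, -1, -1, -1, -1, -1, -1, -1, -1, -1, -1, -1],
)

```text
time_s: 23.37
tcp_pos: [0.6115, 0.0307, 0.2793]
eef_rot: [180.0, -0.0, -95.9]
contact_force: [-0.3, 0.1, -0.2]
gripper_width: 0.0878
gripper_force: 0.0
```

Run:
```python
from h import *
snap('wrist','w8')
blob('w8',.11,.126,.6,-.079)
plan(.47,-.11,.28,-110)
```

```text
w8 blob n 2423 c 601.1 -78.9 sides 110.9 60.1 long 84.2 z 0.1181
t 23.42 pos [0.6115 0.0303 0.2794] yaw -95.91 j [ 21.  13.  -4.   0. -72. -27.] w 0.0875 
 shares [ 0.7706  0.6316 -0.0025] yaw 0.0391 rows>= 4.8
```

View pics/w8.png

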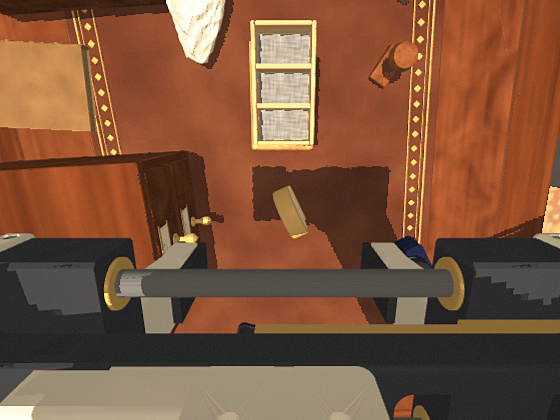

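The three trays are stacked squarely at (284,85); the clock at (290,210) and the stamp at (395,62) are undisturbed. The lid is next.

>>> step_arm(
  xyz=[
    [0.15, 0.13, 0],
    [0.31, 0.25, 0],
    [0.46, 0.38, 0],
    [0.62, 0.5, 0],
    [0.77, 0.63, 0],
    [0.77, 0.63, 0],
    [0.77, 0.63, 0],
    [0.77, 0.63, 0],
    [0.77, 0.63, 0],
  ],
  yaw=[0.019, 0.038, 0.057, 0.076, 0.087, 0.087, 0.087, 0.087, 0.087],
  claw=[-1, -1, -1, -1, -1, -1, -1, -1, -1],
)

```text
time_s: 24.17
tcp_pos: [0.4709, -0.1096, 0.2796]
eef_rot: [-180.0, 0.0, -127.2]
contact_force: [0.6, -0.4, -0.7]
gripper_width: 0.0878
gripper_force: 0.0
```

Run:
```python
from h import *
im,*_=snap('wrist','w9')
blob('w9',.026,.036,.459,-.26); blob('w9',.043,.055,.459,-.26,.06)
plan(.4595,-.2595,.15,-127)
```

```text
w9 blob n 4195 c 460.3 -255.2 sides 110.3 60.3 long 49.3 z 0.0309
w9 blob n 511 c 460.3 -254.6 sides 43.5 14.1 long 48.6 z 0.0485
t 24.22 pos [ 0.471  -0.1093  0.2794] yaw -127.19 j [ 10.   1. -19.   0. -70. -47.] w 0.0874 
 shares [ 0.633  -0.4081  0.6471] yaw -0.0005 rows>= 4.8
```

View pics/w9.png

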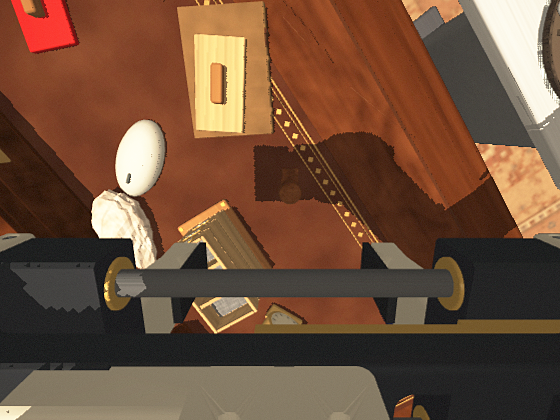

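The natural-coloured lid is at (220,84) on the tan book. The red look-alike at (45,20) stays where it is.

```bash
python3 -c "
from h import *
plan(.4603,-.255,.12,-130.8)"
```

```text
t 24.22 pos [ 0.471  -0.1093  0.2794] yaw -127.19 j [ 10.   1. -19.   0. -70. -47.] w 0.0874 
 shares [ 0.6127 -0.3977  0.7971] yaw 0.01 rows>= 5.2
```

>>> step_arm(
  xyz=[
    [0.15, -0.1, 0],
    [0.31, -0.2, 0],
    [0.46, -0.3, 0],
    [0.613, -0.398, 0],
    [0.613, -0.398, 0.2],
    [0.613, -0.398, 0.4],
    [0.613, -0.398, 0.6],
    [0.613, -0.398, 0.795],
    [0.613, -0.398, 0.795],
    [0.613, -0.398, 0.795],
    [0.613, -0.398, 0.795],
    [0.613, -0.398, 0.795],
  ],
  yaw=[0.01, 0.01, 0.01, 0.01, 0.01, 0.01, 0.01, 0.01, 0.01, 0.01, 0.01, 0.01],
  claw=[0, 0, 0, 0, 0, 0, 0, 0, 0, 0, 0, 0],
)

```text
time_s: 25.22
tcp_pos: [0.4618, -0.2555, 0.1231]
eef_rot: [-179.8, 0.1, -130.7]
contact_force: [-0.3, -0.1, 0.2]
gripper_width: 0.0439
gripper_force: 0.0
```

```bash
python3 -c "
from h import *
plan(.4603,-.255,.049,-130.8)"
```

```text
t 25.22 pos [ 0.4618 -0.2555  0.1231] yaw -130.75 j [ -8.  13. -27.   0. -50. -33.] w 0.0439 
 shares [0.0039 0.0086 0.3704] yaw 0.0002 rows>= 1.8
```

>>> step_arm(
  xyz=[
    [0.002, 0.005, 0.12],
    [0.002, 0.005, 0.24],
    [0.002, 0.005, 0.32],
    [0.002, 0.005, 0.36],
    [0.002, 0.005, 0.36],
    [0.002, 0.005, 0.36],
    [0.002, 0.005, 0.36],
    [0.002, 0.005, 0.36],
    [0.002, 0.005, 0.36],
    [0.002, 0.005, 0.36],
    [0.002, 0.005, 0.36],
    [0.002, 0.005, 0.36],
    [0.002, 0.005, 0.36],
    [0.002, 0.005, 0.36],
  ],
  yaw=[0, 0, 0, 0, 0, 0, 0, 0, 0, 0, 0, 0, 0, 0],
  claw=[0, 0, 0, 0, 0, 0, 1, 1, 1, 1, 1, 1, 1, 1],
  grip_force=30,
)

```text
time_s: 26.38
tcp_pos: [0.459, -0.255, 0.049]
eef_rot: [-180.0, 0.0, -130.8]
contact_force: [-0.3, 1.3, 6.4]
gripper_width: 0.0136
gripper_force: 30.0
```

>>> step_arm(
  xyz=[
    [0, 0, -0.1],
    [0, 0, -0.3],
    [0, 0, -0.5],
    [0, 0, -0.7],
    [0, 0, -0.9],
    [0, 0, -0.95],
    [0, 0, -0.95],
    [0, 0, -0.95],
    [0, 0, -0.95],
  ],
  yaw=[0, 0, 0, 0, 0, 0, 0, 0, 0],
  claw=[1, 1, 1, 1, 1, 1, 1, 1, 1],
)

```text
time_s: 27.13
tcp_pos: [0.4577, -0.2545, 0.2368]
eef_rot: [179.8, -0.0, -130.8]
contact_force: [-0.2, 0.3, -1.0]
gripper_width: 0.014
gripper_force: 30.0
```

```bash
python3 -c "
from h import *
s=status.get_state()
snap('wrist','w10'); held('w10',s['tcp_pos'],.006,.03,s['eef_rot'])
plan(.6011,-.0789,.24,-95.9)"
```

```text
[(-48, 56), (-46, 88), (-44, 86), (-42, 91), (-40, 78), (-38, 85), (-36, 89), (-34, 58), (-32, 15), (-30, 8), (-28, 1), (4, 2), (6, 9), (8, 123), (10, 136), (12, 85), (14, 86), (16, 89), (18, 112), (20, 278), (22, 173), (24, 183), (26, 181), (28, 197), (30, 176), (32, 199), (34, 181), (36, 198), (38, 190), (40, 190), (42, 205), (44, 183), (46, 210), (48, 216), (50, 180), (52, 227), (54, 101)]
z med 0.017942325213872925
t 27.18 pos [ 0.4577 -0.2546  0.2366] yaw -130.83 j [ -8.   7. -18.  -0. -65. -33.] w 0.0139 
 shares [-1.1334  0.0316 -0.0185] yaw -0.097 rows>= 5.4
```

>>> step_arm(
  xyz=[
    [-0.16, 0.004, 0],
    [-0.33, 0.008, 0],
    [-0.5, 0.013, 0],
    [-0.67, 0.018, 0],
    [-0.84, 0.023, 0],
    [-0.98, 0.027, 0],
    [-0.98, 0.027, 0],
    [-0.98, 0.027, 0],
    [-0.98, 0.027, 0],
    [-0.98, 0.027, 0],
  ],
  yaw=[-0.016, -0.032, -0.048, -0.064, -0.08, -0.097, -0.097, -0.097, -0.097, -0.097],
  claw=[1, 1, 1, 1, 1, 1, 1, 1, 1, 1],
)

```text
time_s: 28.02
tcp_pos: [0.5819, -0.1036, 0.2376]
eef_rot: [179.9, -0.0, -96.0]
contact_force: [-0.8, 0.0, -2.0]
gripper_width: 0.0138
gripper_force: 30.0
```

```bash
python3 -c "
from h import *
plan(.6011,-.0786,.165,-95.9)"
```

```text
t 28.02 pos [ 0.5819 -0.1036  0.2376] yaw -95.98 j [  9.  13. -10.  -0. -67. -15.] w 0.0138 
 shares [-0.1345 -0.0832  0.3628] yaw -0.0002 rows>= 1.9
```

>>> step_arm(
  xyz=[
    [-0.07, -0.04, 0],
    [-0.134, -0.083, 0],
    [-0.134, -0.083, 0.1],
    [-0.134, -0.083, 0.2],
    [-0.134, -0.083, 0.3],
    [-0.134, -0.083, 0.36],
    [-0.134, -0.083, 0.36],
    [-0.134, -0.083, 0.36],
    [-0.134, -0.083, 0.36],
    [-0.134, -0.083, 0.36],
  ],
  yaw=[0, 0, 0, 0, 0, 0, 0, 0, 0, 0],
  claw=[1, 1, 1, 1, 1, 1, 1, 1, 1, 1],
)

```text
time_s: 28.85
tcp_pos: [0.6029, -0.078, 0.1679]
eef_rot: [-179.9, 0.0, -95.9]
contact_force: [-0.0, -0.5, -1.8]
gripper_width: 0.0139
gripper_force: 30.0
```

```bash
python3 -c "
from h import *
plan(.6011,-.0786,.147,-95.9)"
```

```text
t 28.85 pos [ 0.6029 -0.078   0.1679] yaw -95.89 j [ 11.  17. -14.   0. -59. -17.] w 0.0139 
 shares [0.0041 0.0088 0.1046] yaw 0.0 rows>= 0.5
```

>>> step_arm(
  xyz=[
    [0.003, 0.005, 0.03],
    [0.003, 0.005, 0.06],
    [0.003, 0.005, 0.08],
    [0.003, 0.005, 0.09],
    [0.003, 0.005, 0.1],
    [0.003, 0.005, 0.104],
    [0.003, 0.005, 0.104],
    [0.003, 0.005, 0.104],
  ],
  yaw=[0, 0, 0, 0, 0, 0, 0, 0],
  claw=[1, 1, 1, 1, 1, 1, 1, 1],
)

```text
time_s: 29.52
tcp_pos: [0.6011, -0.0787, 0.147]
eef_rot: [-180.0, -0.0, -95.9]
contact_force: [-3.4, 1.8, 7.4]
gripper_width: 0.0139
gripper_force: 30.0
```

The lid is in contact, so I'll release, rise and back off.

>>> step_arm(
  xyz=[
    [0, 0, 0],
    [0, 0, 0],
    [0, 0, 0],
    [0, 0, 0],
    [0, 0, 0],
    [0, 0, -0.1],
    [0, 0, -0.3],
    [0, 0, -0.5],
    [0, 0, -0.7],
    [-0.15, 0, -0.75],
    [-0.3, 0, -0.75],
    [-0.45, 0, -0.75],
    [-0.55, 0, -0.75],
    [-0.55, 0, -0.75],
    [-0.55, 0, -0.75],
    [-0.55, 0, -0.75],
    [-0.55, 0, -0.75],
  ],
  yaw=[0, 0, 0, 0, 0, 0, 0, 0, 0, 0, 0, 0, 0, 0, 0, 0, 0],
  claw=[-0.2, -0.2, -0.2, -0.2, -0.2, -0.2, -0.2, -0.2, -0.2, -0.2, -0.2, -0.2, -0.2, -0.2, -0.2, -0.2, -0.2],
)

```text
time_s: 30.93
tcp_pos: [0.6121, 0.0302, 0.2957]
eef_rot: [180.0, -0.0, -95.9]
contact_force: [0.3, 0.1, -0.2]
gripper_width: 0.0523
gripper_force: 0.0
```

Run:
```python
from h import *
snap('wrist','w11'); snap('scene','s11')
blob('w11',.122,.135,.6,-.079); blob('w11',.14,.152,.6,-.079,.06)
```

```text
w11 blob n 6703 c 601.0 -77.8 sides 110.0 60.2 long 84.1 z 0.1289
w11 blob n 789 c 601.1 -77.9 sides 43.8 13.8 long 84.5 z 0.1466
```

View pics/w11.png

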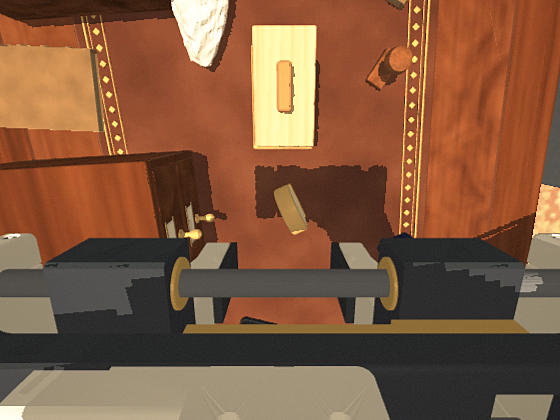

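View pics/s11.png

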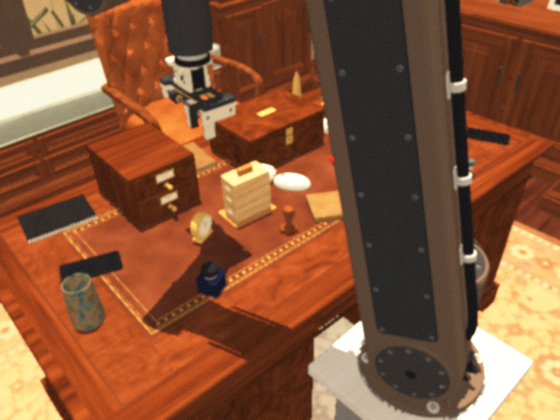

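The full stack stands square with the lid at (284,87) in the wrist view and at (247,195) in the scene view. The bystanders are in place and the gripper is clear.

```bash
python3 -c "
from plant import job
print(job.close_job())"
```

```text
the job is handed in; nothing more can be done
None
```

The organiser is rebuilt on its stand and handed in after about 31 s: all three trays and the lid are within about 1–2 mm of centre by depth measurement, and the bystanders looked unmoved, though the hand-in gave no verdict.

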